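# Arm, then fire the ultrasound key box

### The job

Send a test pulse from the ultrasound bench's key box: press the square light-touch key straight down until it clicks and let it come up again, then press the stiff round mushroom button, which needs a much firmer push, until it clicks and let it come up too. Leave the narrow bar key unpressed, and leave the eye model standing where it is.

Things in the scene. Friction and masses are not known exactly. Their poses are not given: they have to be found in the camera images.
- square_key_top (a point): Square key: flat dark cap 36 x 36 mm in a 46 mm square grey bezel, on the key box. Its top is 66 mm above the bench, 16 mm above the box top. Light spring: moves from 1.1 N, clicks at 5 mm of travel (2.6 N), stops at 8 mm (3.5 N), springs back up. Origin: centre of its top face, moving with it; z up, y along the row of keys.
- mushroom_top (a point): Mushroom button: round dark domed head 42 mm across, flat in the middle, on a thinner stem, on the same box. Its top is 78 mm above the bench, 28 mm above the box top. Stiff spring: moves from 3.6 N, clicks at 5 mm of travel (8.9 N), stops at 8 mm (12 N), springs back up. Origin: centre of its top, moving with it; z up, y along the row.
- bar_key_top (a point): Bar key, not to be pressed: dark cap 16 mm wide along the row, 46 mm across it; top 66 mm above the bench, 8 mm travel. Origin: centre of its top. The three keys stand in a row 75 mm apart, in any order, on the light-blue top (50 mm above the bench) of a dark box, 120 mm by 250 mm along the row, fixed to the bench on a thin mat.
- eye_center (a point): Eye model, not to be disturbed: loose white ball 72 mm across on a black foot 70 x 90 x 22 mm, 103 mm tall in all, standing on the bench beside one end of the key box, its foot 15 mm or more clear of it. Origin: centre of the ball, 66 mm above the bench; z up.
Things that resemble listed ones, but are neither listed nor needed, are in the scene too. Leave any orange or pink look-alike of the part that bears eye_center alone.

How it is judged:
By the outcome, as a careful person would: the job done as asked, in the order asked, and still so for the second after the job is handed in, with the robot touching nothing.
It also fails if it takes over 32 s, if anything falls off the work surface, if the arm or the gripper's body presses on something with over 40 N, if the wrist force passes 120 N, or if a joint passes its speed limit or range.

### The arm

A 6-joint arm with a two-finger parallel gripper is mounted at the origin on the work surface. World frame = base frame: x ahead of the robot, y to its left, z up, the work surface at z = 0. Lengths are in mm, angles in rad, forces in N, time in s.
With the tool pointing down it reaches from about 350 to 875 mm from the base axis. Payload 4.2 kg.
Tool frame: the origin (TCP) lies midway between the tips of the shut fingers; the grasp point (between the pads) lies 19 mm behind it; x points along the fingers, y is the direction in which the jaws open and shut, and the axes are right-handed (so a half turn about x gives the same grasp; the last joint's range is limited). The gripper opens to 85 mm and grips with 20 to 120 N. Pads are 22 mm wide; open, the fingers measure 114 mm over their backs; the gripper's body (76 mm by 85 mm) begins 54 mm behind the grasp point. The pads swing forward as they close: fully open they stand 13 mm farther back than shut.
Start: joints at [1.44, 0.385, 0.008, 0, -1.194, -0.259], TCP at [237.469, 578.107, 195.812] pointing down, gripper open.
Joint ranges: [-3.14, 3.14], [-1.21, 2.06], [-1.07, 1.41], [-3.16, 2.05], [-2.99, -0.16], [-3.1, 3.1]. Speed limits (rad/s): [2.79, 2.79, 3.14, 3.14, 3.14, 3.14].

### API

Orientations are given as a unit quaternion [x, y, z, w].
In Python, from bench import readout, imaging, arm gives the robot as it stands.
- The arm moves only by the tool arm_command, never from a script. Its argument "increments" is a list of rows, each a list of 3 entries, a list of its own where there are three numbers: the turn, a rotation vector about the world's x, y, z in degrees, then the shift along the world's x, y, z in mm, then the closure, from 0 (fully open) to 1 (shut). In form: [[[ax, ay, az], [tx, ty, tz], fingers], ...]. A call has exactly 5 rows; each row is the pose to reach, as a shift and turn from the pose measured when the call began; what a row does not reach only later rows make up. A row lasts 1/10 s, in which the tool goes at most 50 mm and 8.59 degrees, less where a joint would pass 70% of its speed; a pose out of reach is approached as far as the arm can. A call with a gripper value outside its range is refused whole. The fingers move at their own pace and stop on an object; the grip force is fixed at half the most. Time passes only in rows, so rows that repeat a pose let the fingers close, or fill a call up. It gives the time, the measured TCP pose, the force and the opening at its end, in the units of the state.
- readout.read_state(): the state, without advancing time (a new reading comes with each control period).
- imaging.get_image(name): name is "side" or "top"; returns (picture, depth): 384x512x3 uint8, blue, green, red; 384x512 float32, mm along the optical axis (not along the pixel's ray), 0 where there is no reading.
- imaging.camera_info(name): a dict with "vfov" (degrees; the focal length in pixels is half the picture's height over the tangent of half this angle, whatever the lens; pixels are square), "cx", "cy" (the principal point, pixels), "D" ([k1, k2, p1, p2, k3] as OpenCV has them; the pictures are not rectified), "eye" and "rotation" of the camera in the world. Camera axes: x right, y down, z forward; pixel columns grow to the right and rows downward; lengths in mm; the calibration is good to about 2 mm. A picture is of the moment at which its call begins. camera_info takes no time and is no camera call.
- arm.job_done(): hands the job in, once; it reports no verdict.
The state is a dict: "clock": time; "joints": joint angles; "joint_vel": joint speeds; "joint_efforts": joint torques, N m; "position": TCP position; "ee_rot": TCP orientation; "contact_force": force on the tool from outside, world axes, zero at the start; "wrist_torque": the same for the moment, N m; "gripper_width": finger opening in mm.
Only numpy, scipy, OpenCV 4.12 (cv2) and the standard library are available. Lean on these libraries where they do the work, as an engineer would, in place of code of your own. Each camera call takes 0.05 s, during which the arm holds its last target. There are 200 camera calls.

## Working session

There is one attempt and no reset: what is moved stays moved. The work goes in short steps, Python scripts to look and compute and a tool call to move; the robot and the scene stay as the last step left them, time stands still between calls to the robot, and variables do not carry over. Pictures are saved under pics/ and viewed, about 8 in all and at most 12, crops included, and the job is handed in when it is done.

Besides the shell and the picture viewer there is one more tool, called after "Emit:" as a command line: name --argument value ..., lists and objects as JSON in quotes. arm_command: Moves the arm, as the interface text tells. Its arguments: {"type":"object","properties":{"increments":{"type":"array","items":{"type":"array"}}},"required":["increments"]}

```bash
mkdir -p pics; cat > h.py <<'E'
import numpy as np, cv2
from bench import readout, imaging, arm
def cam(n):
    c=imaging.camera_info(n); f=192/np.tan(np.radians(c["vfov"])/2)
    return np.array([[f,0,c["cx"]],[0,f,c["cy"]],[0,0,1.]]),np.array(c["D"],float),np.array(c["eye"],float),np.array(c["rotation"],float).reshape(3,3) if np.size(c["rotation"])==9 else c["rotation"]
def cloud(n,d):
    K,D,e,R=cam(n); v,u=np.mgrid[:384,:512]
    p=cv2.undistortPoints(np.stack([u,v],-1).reshape(-1,1,2).astype(float),K,D).reshape(384,512,2)
    P=np.dstack([p*d[...,None],d]); return P@R.T+e
E
python3 - <<'E'
from h import *
s=readout.read_state(); print(s)
for n in("top","side"):
    im,d=imaging.get_image(n); cv2.imwrite(f"pics/{n}0.png",im); np.savez(f"{n}0.npz",im=im,d=d); c=imaging.camera_info(n); print(n,c)
E
```

```text
{'clock': 0.0, 'joints': array([ 1.43960560e+00,  3.85570521e-01,  6.64003159e-03, -5.17222533e-04,
       -1.19399935e+00, -2.58574469e-01]), 'joint_vel': array([ 0.00167459, -0.00152042, -0.00159858,  0.0016318 , -0.00012986,
        0.00046092]), 'joint_efforts': array([ 1.73116982e-04, -3.92287517e+01,  1.88400292e+01,  4.18625146e+00,
       -4.70544372e-03, -2.84542480e-06]), 'position': array([237.22617491, 577.51845439, 194.71609385]), 'ee_rot': array([-0.69358645,  0.13776189,  0.69382967,  0.13623469]), 'contact_force': array([-0.42678415,  0.18768859,  0.03827692]), 'wrist_torque': array([-0.03540042,  0.00313196, -0.03962243]), 'gripper_width': 85.66086850707008}
top {'vfov': 56.48810491892409, 'cx': 252.7584077414233, 'cy': 191.95899471051246, 'D': array([-0.09602176,  0.        ,  0.        ,  0.        ,  0.        ]), 'eye': array([428.982401  , 189.88068135, 947.44209947]), 'rotation': array([ 0.71646734, -0.6959011 ,  0.03649175, -0.03262748])}
side {'vfov': 54.646178492904475, 'cx': 254.12034859858574, 'cy': 189.06943790725285, 'D': array([-0.0258587,  0.       ,  0.       ,  0.       ,  0.       ]), 'eye': array([ 422.58689182, -412.11758691,  561.18370242]), 'rotation': array([ 0.89472335, -0.07529229,  0.03670161, -0.438696  ])}
```

```bash
sed -i 's/np.array(c\["rotation"\],float).reshape.*$/Rotation.from_quat(c["rotation"]).as_matrix()/; 1a from scipy.spatial.transform import Rotation' h.py; cat h.py | head -7
python3 - <<'E'
from h import *
for n in("top","side"):
    d=np.load(f"{n}0.npz")["d"]; P=cloud(n,d); print(n,[np.round(P[v,u]) for v,u in((60,60),(192,256),(300,400),(100,400),(300,100))])
E
```

```text
import numpy as np, cv2
from scipy.spatial.transform import Rotation
from bench import readout, imaging, arm
def cam(n):
    c=imaging.camera_info(n); f=192/np.tan(np.radians(c["vfov"])/2)
    return np.array([[f,0,c["cx"]],[0,f,c["cy"]],[0,0,1.]]),np.array(c["D"],float),np.array(c["eye"],float),Rotation.from_quat(c["rotation"]).as_matrix()
def cloud(n,d):
top [array([888., 753.,   1.]), array([515., 178.,  71.]), array([ 244., -216.,   -5.]), array([ 795., -221.,   -3.]), array([222., 584.,  -2.])]
side [array([-284., 1751., -110.]), array([529., 192.,  78.]), array([747., -60.,  -1.]), array([1940., 1977., -612.]), array([217.,  30.,  -1.])]
```

View pics/top0.png

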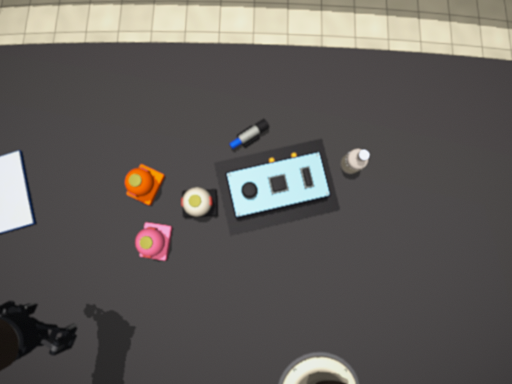

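View pics/side0.png

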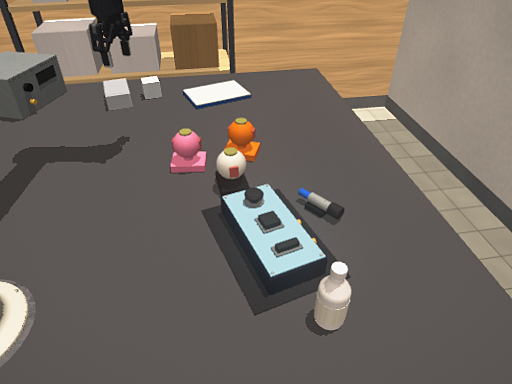

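Top view: mushroom at about (249,190), square key at (278,184), bar key at (307,177), white eye at (197,202) beside the mushroom end. A bottle stands past the bar end, with orange and pink look-alikes beyond the eye.

```bash
python3 - <<'E'
from h import *
for n,pts in(("top",dict(mush=(249,190),sq=(278,184),bar=(307,177),eye=(197,202))),("side",dict(mush=(254,196),sq=(270,220),bar=(288,246),eye=(231,165)))):
    z=np.load(f"{n}0.npz"); P=cloud(n,z["d"]); g=z["im"].max(2)
    v,u=np.mgrid[:384,:512]
    blue=(z["im"][...,0]>150)&(z["im"][...,0].astype(int)-z["im"][...,2]>40)&(P[...,2]>35)&(P[...,2]<65)
    c,s,a=cv2.minAreaRect(P[blue][:,:2].astype(np.float32)); print(n,"boxtop",c,s,a,np.median(P[blue][:,2]))
    for k,(x,y) in pts.items():
        near=np.hypot(u-x,v-y)<20
        if k=="eye": m=near&(P[...,2]>70)
        elif k=="mush": m=near&(P[...,2]>68)&(g<90)
        else: m=near&(P[...,2]>58)&(g<75)
        Q=P[m]; print(n,k,len(Q),np.round(np.median(Q,0),1),np.round(Q.mean(0),1),"minrect",[np.round(q,1) for q in cv2.minAreaRect(Q[:,:2].astype(np.float32))],np.round(P[y,x],1))
E
```

```text
top boxtop (541.2522583007812, 122.83251190185547) (115.26471710205078, 245.48538208007812) 14.656030654907227 48.68658291329916
top mush 174 [519.2 195.7  75.6] [519.6 195.6  75.4] minrect [array([519.4, 195.7]), array([34.6, 34.4]), np.float64(1.8)] [519.1 195.7  75.4]
top sq 171 [539.6 124.   64.8] [539.3 123.9  64.7] minrect [array([539.5, 123.7]), array([32. , 32.8]), np.float64(14.1)] [537.5 124.   63.9]
top bar 99 [557.6  51.8  64.3] [558.1  51.7  64.3] minrect [array([558.4,  51.5]), array([42. , 13.9]), np.float64(15.5)] [557.2  51.8  64.7]
top eye 646 [487.  321.3  91. ] [487.3 321.3  95.6] minrect [array([479., 271.]), array([177.1,  70.2]), np.float64(80.0)] [484.1 317.9 103.1]
side boxtop (543.2357177734375, 123.31273651123047) (111.80257415771484, 242.72119140625) 14.475004196166992 49.42051546679056
side mush 197 [523.2 189.2  75.5] [521.6 180.5  82.3] minrect [array([ 478.9, -101.7]), array([630.8,  36. ]), np.float64(81.4)] [522.8 182.6  75.8]
side sq 245 [541.6 117.6  64.7] [540.3 112.2  70.2] minrect [array([ 495.3, -136.3]), array([568.7,  43.5]), np.float64(79.6)] [543.5 115.8  65.3]
side bar 171 [560.5  46.9  64.3] [560.8  47.1  63.7] minrect [array([561.4,  48.9]), array([44. , 15.4]), np.float64(14.3)] [561.9  42.   65.1]
side eye 530 [489.4 306.2  88. ] [489.  298.3  94.1] minrect [array([454.1, -36.4]), array([754. ,  66.4]), np.float64(84.1)] [488.4 295.9  81.9]
```

Emit:
arm_command --increments '[[[0, 0, 7.4], [25, -38, 0], 1], [[0, 0, 14.8], [50, -76, 0], 1], [[0, 0, 22.2], [76, -114, 0], 1], [[0, 0, 29.6], [101, -151, 0], 1], [[0, 0, 37.2], [126, -189, 0], 1]]'

```text
clock: 0.6
position: [363.8, 386.8, 194.5]
ee_rot: [-0.701, -0.093, 0.701, -0.094]
contact_force: [0.9, 0.2, -0.2]
gripper_width: 12.1
```

Emit:
arm_command --increments '[[[0, 0, 0], [25, -38, 0], 1], [[0, 0, 0], [50, -76, 0], 1], [[0, 0, 0], [76, -114, 0], 1], [[0, 0, 0], [101, -151, 0], 1], [[0, 0, 0], [126, -189, 0], 1]]'

```text
clock: 1.1
position: [490.2, 196.0, 194.2]
ee_rot: [-0.701, -0.093, 0.701, -0.094]
contact_force: [0.1, 0.8, 0.0]
gripper_width: -0.2
```

Emit:
arm_command --increments '[[[0, 0, 0], [25, -36, -10], 1], [[0, 0, 0], [50, -72, -40], 1], [[0, 0, 0], [50, -72, -80], 1], [[0, 0, 0], [50, -72, -100], 1], [[0, 0, 0], [50, -72, -100], 1]]'

```text
clock: 1.6
position: [537.6, 122.2, 90.4]
ee_rot: [-0.698, -0.091, 0.704, -0.095]
contact_force: [0.5, -0.6, 0.0]
gripper_width: -0.1
```

```bash
python3 - <<'E'
from h import *
s=readout.read_state(); print(s["position"],s["contact_force"])
a,d1=imaging.get_image("top"); b,d2=imaging.get_image("side")
A=cv2.resize(a[130:260,170:360],None,fx=4,fy=4)[:,:400+360]; B=cv2.resize(b[100:290,170:360],None,fx=3,fy=3)
cv2.imwrite("pics/top1.png",A); cv2.imwrite("pics/side1.png",B)
E
```

```text
[537.63014773 122.20078534  90.43780437] [ 0.45027899 -0.63597416  0.02493077]
```

View pics/side1.png

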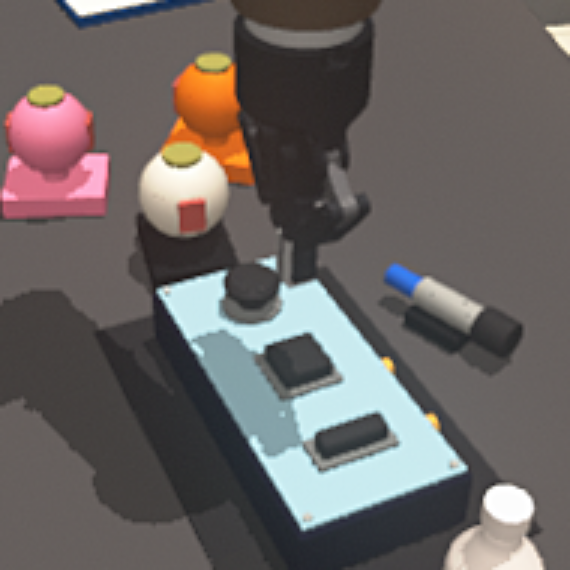

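The side crop shows the shut fingertips at about px (270,193), above and slightly behind the square key, whose centre is near (270,218). I'll check where the TCP should project.

```bash
python3 - <<'E'
from h import *
s=readout.read_state(); print(s["clock"],s["position"],Rotation.from_quat(s["ee_rot"]).as_matrix().round(3).tolist())
T=s["position"]
for n in("top","side"):
    K,D,e,R=cam(n); pr=lambda p:cv2.projectPoints((R.T@(np.array(p)-e)).reshape(1,1,3),np.zeros(3),np.zeros(3),K,D)[0].ravel().round(1)
    im,d=imaging.get_image(n); P=cloud(n,d)
    print(n,"TCP",pr(T),"sq",pr([540.5,123.7,66]),"mush",pr([520.5,195.5,78]))
    if n=="side":
        Q=P[160:235,240:300]; g=im[160:235,240:300].max(2)
        m=(Q[...,2]>82)&(Q[...,2]<125)&(Q[...,1]>60)
        v,u=np.nonzero(m)
        for lo in range(80,130,6):
            k=m&(Q[...,2]>=lo)&(Q[...,2]<lo+6)
            if k.sum(): print(lo,k.sum(),Q[k].min(0).round(),Q[k].max(0).round(),np.median(Q[k],0).round(1))
E
```

```text
1.7 [540.6258863  124.15032892  94.56599509] [[-0.0, 0.263, -0.965], [-0.003, -0.965, -0.263], [-1.0, 0.003, 0.001]]
top TCP [278.9 181.2] sq [278.2 182.7] mush [249.1 189.3]
side TCP [268.1 206.1] sq [267.7 217.3] mush [251.9 191.5]
80 10 [510. 299.  82.] [518. 311.  86.] [512.6 303.1  84.1]
86 1 [511. 305.  87.] [511. 305.  87.] [510.7 305.2  87.2]
```

View pics/top1.png

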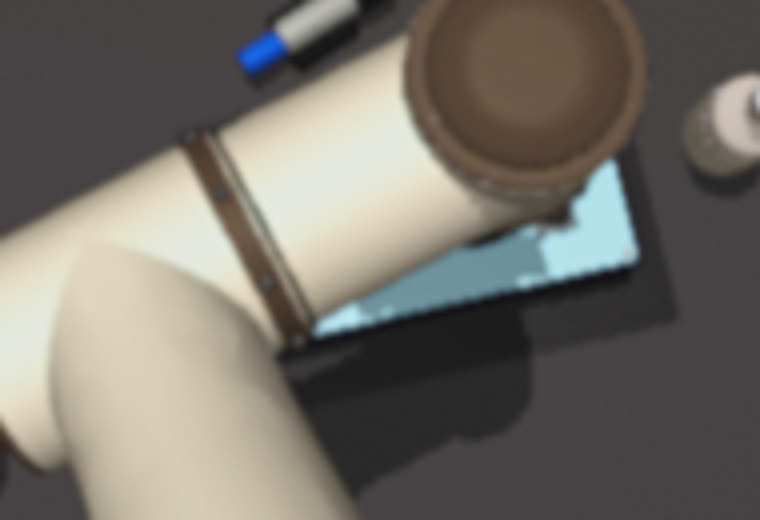

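The top view is occluded by the wrist. The tip looks about 11 px higher than the projected TCP in the side view, so I'll read the depth there.

```bash
python3 - <<'E'
from h import *
im,d=imaging.get_image("side"); P=cloud("side",d)
for v in range(168,214,3): print(v,[(u,*P[v,u].round().astype(int).tolist(),int(im[v,u].max())) for u in (262,266,270,274)])
s=readout.read_state(); print(s["position"],s["gripper_width"],s["contact_force"])
cv2.imwrite("pics/side2.png",cv2.resize(im[140:260,200:340],None,fx=5,fy=5))
E
```

```text
168 [(262, 529, 130, 181, 50), (266, 531, 104, 199, 51), (270, 538, 107, 196, 49), (274, 546, 110, 193, 47)]
171 [(262, 528, 128, 176, 49), (266, 533, 113, 186, 51), (270, 539, 108, 189, 52), (274, 540, 84, 205, 47)]
174 [(262, 575, 364, -1, 96), (266, 532, 112, 180, 49), (270, 539, 108, 182, 48), (274, 541, 85, 198, 48)]
177 [(262, 572, 350, -1, 110), (266, 533, 112, 174, 42), (270, 537, 99, 182, 53), (274, 540, 83, 193, 48)]
180 [(262, 570, 337, -1, 112), (266, 534, 116, 164, 129), (270, 537, 98, 177, 48), (274, 542, 88, 183, 48)]
183 [(262, 567, 325, -2, 110), (266, 534, 116, 158, 127), (270, 540, 109, 162, 51), (274, 548, 113, 158, 51)]
186 [(262, 552, 248, 49, 240), (266, 534, 116, 151, 127), (270, 540, 108, 156, 52), (274, 548, 112, 152, 48)]
189 [(262, 550, 238, 49, 242), (266, 534, 115, 144, 126), (270, 540, 109, 148, 51), (274, 548, 113, 144, 51)]
192 [(262, 542, 194, 75, 75), (266, 534, 115, 137, 113), (270, 541, 113, 138, 97), (274, 550, 120, 132, 182)]
195 [(262, 541, 187, 73, 58), (266, 555, 213, 50, 244), (270, 564, 213, 49, 241), (274, 572, 211, 49, 241)]
198 [(262, 540, 183, 68, 120), (266, 553, 204, 49, 239), (270, 561, 202, 50, 239), (274, 570, 201, 49, 239)]
201 [(262, 542, 191, 53, 155), (266, 551, 192, 50, 239), (270, 560, 193, 49, 239), (274, 568, 190, 50, 239)]
204 [(262, 540, 181, 53, 137), (266, 549, 184, 49, 240), (270, 558, 183, 48, 238), (274, 565, 179, 51, 239)]
207 [(262, 539, 175, 49, 242), (266, 547, 174, 49, 239), (270, 555, 172, 50, 239), (274, 564, 173, 48, 239)]
210 [(262, 537, 167, 48, 239), (266, 546, 167, 48, 242), (270, 554, 164, 48, 247), (274, 562, 161, 50, 241)]
213 [(262, 536, 158, 48, 222), (266, 539, 136, 66, 56), (270, 548, 136, 65, 70), (274, 556, 135, 65, 88)]
[541.28242596 124.97583232  96.06088172] 0.017560992260261074 [ 0.96804488 -0.61864634  0.3917946 ]
```

View pics/side2.png

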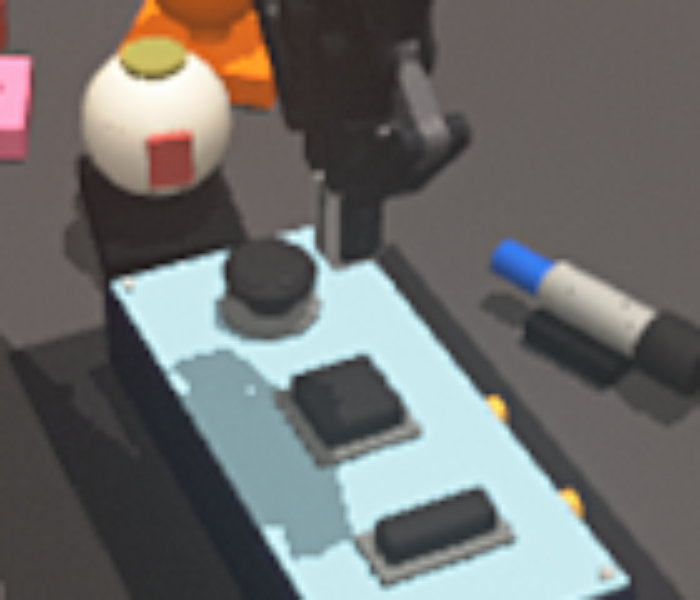

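The fingertips measure about z=135 by depth, yet the state says z=96; x and y agree. I'll compare with the start image and let the arm settle.

Emit:
arm_command --increments '[[[0, 0, 0], [0, 0, 0], 1], [[0, 0, 0], [0, 0, 0], 1], [[0, 0, 0], [0, 0, 0], 1], [[0, 0, 0], [0, 0, 0], 1], [[0, 0, 0], [0, 0, 0], 1]]'

```text
clock: 2.35
position: [541.2, 125.0, 96.1]
ee_rot: [0.702, 0.093, -0.7, 0.094]
contact_force: [0.7, -0.8, -1.0]
gripper_width: 0.1
```

```bash
python3 - <<'E'
from h import *
def tip(P,im,T):
    m=(np.hypot(P[...,0]-T[0],P[...,1]-T[1])<60)&(P[...,2]>83)&(im.max(2)<200)
    Q=P[m]; o=np.sort(Q[:,2]); print(len(Q),"lowest z",o[:8].round(), "xy there",np.median(Q[Q[:,2]<o[0]+8],0).round(1))
z=np.load("side0.npz"); tip(cloud("side",z["d"]),z["im"],[237.2,577.5])
im,d=imaging.get_image("side"); s=readout.read_state(); print(s["joints"],s["position"]); tip(cloud("side",d),im,s["position"])
E
```

```text
1528 lowest z [244. 244. 244. 245. 245. 245. 246. 246.] xy there [231.3 534.7 248.2]
[ 0.52025804  0.35997543 -0.30549049  0.00310525 -0.90334445  1.31500711] [541.24049315 124.97650765  96.0548323 ]
9243 lowest z [132. 133. 133. 135. 135. 135. 135. 136.] xy there [536.  116.3 136.5]
```

The start image gives the same offset: tips about 37 mm above the reported TCP. I'll descend cautiously with force feedback, guarding for both possibilities.

Emit:
arm_command --increments '[[[0, 0, 0], [-0.7, -1, -10], 1], [[0, 0, 0], [-0.7, -1, -18], 1], [[0, 0, 0], [-0.7, -1, -22], 1], [[0, 0, 0], [-0.7, -1, -25], 1], [[0, 0, 0], [-0.7, -1, -27], 1]]'

```text
clock: 2.9
position: [540.5, 123.9, 68.5]
ee_rot: [0.702, 0.093, -0.7, 0.095]
contact_force: [-0.0, -0.2, 0.2]
gripper_width: -0.1
```

Emit:
arm_command --increments '[[[0, 0, 0], [0, 0, -1], 1], [[0, 0, 0], [0, 0, -2], 1], [[0, 0, 0], [0, 0, -3], 1], [[0, 0, 0], [0, 0, -3], 1], [[0, 0, 0], [0, 0, -3], 1]]'

```text
clock: 3.4
position: [540.6, 123.9, 65.7]
ee_rot: [0.702, 0.093, -0.7, 0.094]
contact_force: [-0.6, -0.4, 0.6]
gripper_width: 0.2
```

Emit:
arm_command --increments '[[[0, 0, 0], [0, 0, -1], 1], [[0, 0, 0], [0, 0, -2], 1], [[0, 0, 0], [0, 0, -3], 1], [[0, 0, 0], [0, 0, -3], 1], [[0, 0, 0], [0, 0, -3], 1]]'

```text
clock: 3.9
position: [540.5, 123.9, 62.6]
ee_rot: [0.702, 0.093, -0.7, 0.095]
contact_force: [-0.7, 0.0, -0.2]
gripper_width: 0.1
```

```bash
python3 - <<'E'
from h import *
im,d=imaging.get_image("side"); s=readout.read_state(); print(s["position"],s["contact_force"])
P=cloud("side",d)
cv2.imwrite("pics/side3.png",cv2.resize(im[140:260,200:340],None,fx=5,fy=5))
for v in range(190,232,3): print(v,[(u,*P[v,u].round().astype(int).tolist(),int(im[v,u].max())) for u in (262,266,270,274)])
E
```

```text
[540.54851435 123.91070545  62.64201176] [ 0.52519257 -0.32119894  0.2135978 ]
190 [(262, 550, 233, 49, 190), (266, 533, 110, 146, 47), (270, 537, 95, 157, 48), (274, 541, 81, 167, 49)]
193 [(262, 542, 192, 74, 91), (266, 533, 109, 140, 59), (270, 536, 93, 152, 53), (274, 541, 80, 161, 46)]
196 [(262, 540, 183, 73, 90), (266, 534, 115, 128, 118), (270, 537, 95, 143, 52), (274, 548, 111, 129, 32)]
199 [(262, 543, 198, 53, 104), (266, 534, 115, 121, 118), (270, 540, 109, 125, 54), (274, 549, 112, 121, 30)]
202 [(262, 529, 126, 105, 124), (266, 535, 116, 112, 114), (270, 541, 109, 117, 55), (274, 549, 111, 115, 56)]
205 [(262, 540, 181, 50, 210), (266, 534, 113, 108, 110), (270, 541, 110, 109, 43), (274, 550, 114, 105, 176)]
208 [(262, 538, 173, 49, 239), (266, 534, 114, 99, 210), (270, 555, 171, 48, 248), (274, 563, 167, 50, 240)]
211 [(262, 536, 162, 50, 240), (266, 545, 162, 49, 247), (270, 553, 159, 50, 188), (274, 562, 161, 48, 212)]
214 [(262, 531, 137, 64, 54), (266, 539, 135, 65, 68), (270, 547, 133, 65, 72), (274, 555, 133, 64, 63)]
217 [(262, 529, 127, 66, 57), (266, 537, 125, 66, 59), (270, 545, 123, 67, 75), (274, 553, 124, 64, 73)]
220 [(262, 528, 119, 65, 61), (266, 536, 117, 66, 62), (270, 543, 116, 65, 66), (274, 551, 115, 65, 74)]
223 [(262, 528, 116, 60, 52), (266, 534, 110, 64, 61), (270, 541, 106, 66, 62), (274, 550, 107, 65, 65)]
226 [(262, 527, 114, 53, 94), (266, 533, 102, 63, 58), (270, 541, 104, 61, 54), (274, 550, 107, 57, 55)]
229 [(262, 526, 107, 52, 98), (266, 533, 101, 56, 73), (270, 542, 106, 51, 150), (274, 549, 102, 53, 115)]
```

View pics/side3.png

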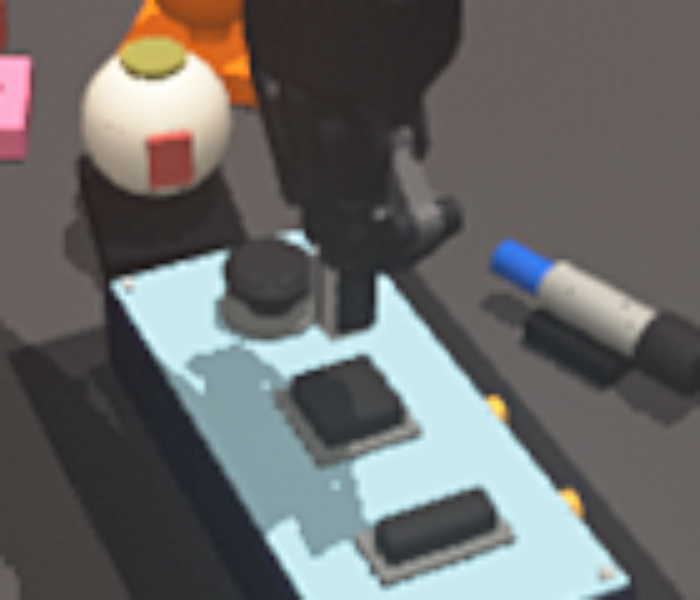

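Confirmed: the visible tips are at about z=100 when the state says 62.6, so there is a bias of about -38 mm in z. I expect contact at a reported z of about 28.

Emit:
arm_command --increments '[[[0, 0, 0], [0, 0, -10], 1], [[0, 0, 0], [0, 0, -20], 1], [[0, 0, 0], [0, 0, -24], 1], [[0, 0, 0], [0, 0, -28], 1], [[0, 0, 0], [0, 0, -28], 1]]'

```text
clock: 4.45
position: [540.1, 123.7, 33.7]
ee_rot: [0.701, 0.093, -0.701, 0.095]
contact_force: [0.5, 0.9, 0.1]
gripper_width: 0.1
```

```bash
python3 - <<'E'
from h import *
im,d=imaging.get_image("side"); s=readout.read_state(); print(s["position"],s["contact_force"])
P=cloud("side",d)
cv2.imwrite("pics/side4.png",cv2.resize(im[160:260,220:340],None,fx=6,fy=6))
for v in range(202,226,2): print(v,[(u,*P[v,u].round().astype(int).tolist(),int(im[v,u].max())) for u in (262,266,270,274)])
E
```

```text
[540.45333182 123.85583663  34.26399933] [ 0.34002263 -0.09716615  0.14128671]
202 [(262, 529, 125, 106, 153), (266, 532, 106, 121, 50), (270, 537, 93, 131, 49), (274, 541, 77, 143, 49)]
204 [(262, 529, 127, 99, 95), (266, 533, 108, 114, 47), (270, 537, 92, 127, 49), (274, 423, -412, 561, 49)]
206 [(262, 529, 125, 96, 121), (266, 535, 115, 103, 93), (270, 537, 91, 124, 50), (274, 541, 77, 135, 37)]
208 [(262, 529, 124, 91, 105), (266, 535, 115, 98, 110), (270, 537, 92, 117, 51), (274, 549, 110, 100, 110)]
210 [(262, 529, 126, 85, 105), (266, 535, 116, 92, 104), (270, 541, 108, 98, 53), (274, 550, 112, 94, 134)]
212 [(262, 529, 125, 80, 109), (266, 535, 115, 88, 108), (270, 541, 109, 92, 54), (274, 550, 111, 89, 128)]
214 [(262, 529, 126, 74, 69), (266, 535, 114, 84, 105), (270, 542, 110, 87, 56), (274, 550, 113, 83, 50)]
216 [(262, 530, 131, 65, 50), (266, 535, 116, 77, 103), (270, 542, 109, 82, 53), (274, 550, 113, 77, 67)]
218 [(262, 529, 125, 65, 56), (266, 535, 115, 73, 124), (270, 543, 116, 71, 76), (274, 552, 119, 66, 70)]
220 [(262, 528, 119, 65, 57), (266, 536, 118, 65, 53), (270, 543, 116, 65, 57), (274, 551, 115, 64, 71)]
222 [(262, 528, 116, 62, 51), (266, 535, 112, 65, 58), (270, 543, 111, 65, 58), (274, 550, 110, 64, 72)]
224 [(262, 528, 116, 57, 49), (266, 533, 105, 66, 58), (270, 542, 106, 64, 58), (274, 549, 105, 64, 54)]
```

View pics/side4.png

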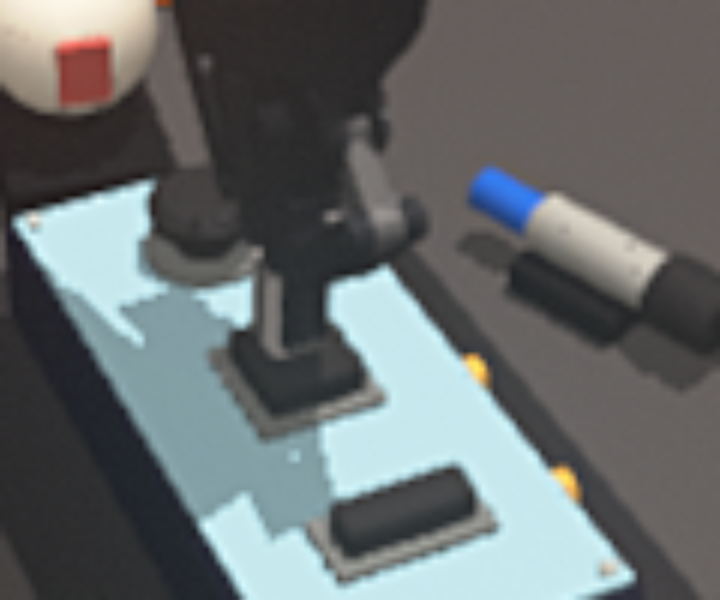

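The fingertips are centred over the square key (tip at about px (268,217)), roughly 6 mm above its cap. Now pressing.

Emit:
arm_command --increments '[[[0, 0, 0], [0, 0, -3], 1], [[0, 0, 0], [0, 0, -5], 1], [[0, 0, 0], [0, 0, -7], 1], [[0, 0, 0], [0, 0, -8], 1], [[0, 0, 0], [0, 0, -8], 1]]'

```text
clock: 5.0
position: [540.8, 124.0, 26.5]
ee_rot: [0.702, 0.093, -0.7, 0.095]
contact_force: [0.2, -0.0, 2.1]
gripper_width: -0.1
```

Emit:
arm_command --increments '[[[0, 0, 0], [0, 0, -1], 1], [[0, 0, 0], [0, 0, -2], 1], [[0, 0, 0], [0, 0, -2.5], 1], [[0, 0, 0], [0, 0, -2.5], 1], [[0, 0, 0], [0, 0, -2.5], 1]]'

```text
clock: 5.5
position: [540.8, 124.0, 24.0]
ee_rot: [0.702, 0.093, -0.7, 0.095]
contact_force: [-1.5, 0.7, 2.9]
gripper_width: 0.1
```

Emit:
arm_command --increments '[[[0, 0, 0], [0, 0, -0.7], 1], [[0, 0, 0], [0, 0, -1.4], 1], [[0, 0, 0], [0, 0, -2], 1], [[0, 0, 0], [0, 0, -2], 1], [[0, 0, 0], [0, 0, -2], 1]]'

```text
clock: 6.0
position: [540.8, 124.0, 22.6]
ee_rot: [0.702, 0.093, -0.7, 0.095]
contact_force: [-2.0, 0.1, 6.6]
gripper_width: 0.3
```

Emit:
arm_command --increments '[[[0, 0, 0], [0, 0, -0.7], 1], [[0, 0, 0], [0, 0, -1.4], 1], [[0, 0, 0], [0, 0, -2], 1], [[0, 0, 0], [0, 0, -2], 1], [[0, 0, 0], [0, 0, -2], 1]]'

```text
clock: 6.5
position: [540.9, 124.0, 22.4]
ee_rot: [0.702, 0.094, -0.7, 0.095]
contact_force: [-4.8, 0.5, 13.0]
gripper_width: 0.0
```

It bottomed out at the 8 mm stop (force jumped past 3.5 N), so it clicked. Lifting and moving over to the mushroom.

Emit:
arm_command --increments '[[[0, 0, 0], [0, 0, 8], 1], [[0, 0, 0], [0, 0, 25], 1], [[0, 0, 0], [0, 0, 55], 1], [[0, 0, 0], [0, 0, 55], 1], [[0, 0, 0], [0, 0, 55], 1]]'

```text
clock: 7.0
position: [540.8, 124.1, 77.6]
ee_rot: [0.702, 0.094, -0.699, 0.095]
contact_force: [-0.5, -0.1, -0.2]
gripper_width: -0.2
```

Emit:
arm_command --increments '[[[0, 0, 0], [-10, 36, 0], 1], [[0, 0, 0], [-20, 71.5, 0], 1], [[0, 0, 0], [-20, 71.5, 0], 1], [[0, 0, 0], [-20, 71.5, -15], 1], [[0, 0, 0], [-20, 71.5, -25], 1]]'

```text
clock: 7.5
position: [519.6, 194.9, 50.7]
ee_rot: [0.701, 0.093, -0.701, 0.095]
contact_force: [0.6, -0.2, 0.4]
gripper_width: 0.2
```

```bash
python3 - <<'E'
from h import *
im,d=imaging.get_image("side"); s=readout.read_state(); print(s["position"],s["contact_force"])
P=cloud("side",d); v,u=np.mgrid[:384,:512]
for x,y in((270,220),(288,246)):
    m=(np.hypot(u-x,v-y)<6); print(P[m].mean(0).round(1), np.median(P[m][:,2]))
cv2.imwrite("pics/side5.png",cv2.resize(im[140:260,200:340],None,fx=5,fy=5))
E
```

```text
[518.62412017 194.05529121  49.02951228] [-0.19143098 -0.37644699 -1.23024657]
[543.6 116.5  64.7] 64.79476261772965
[562.9  45.4  61.5] 63.54917700196438
```

View pics/side5.png

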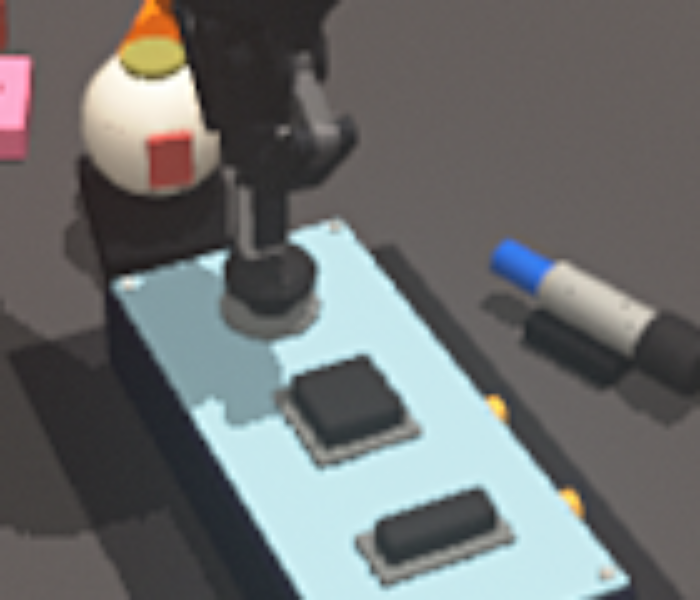

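The square key is back up (64.8 mm, as before the press). The tips are centred just above the mushroom at px (252,191). Pressing.

Emit:
arm_command --increments '[[[0, 0, 0], [1.5, 1, -2], 1], [[0, 0, 0], [1.5, 1, -4], 1], [[0, 0, 0], [1.5, 1, -6], 1], [[0, 0, 0], [1.5, 1, -8], 1], [[0, 0, 0], [1.5, 1, -10], 1]]'

```text
clock: 8.05
position: [520.5, 194.9, 39.9]
ee_rot: [-0.7, -0.092, 0.701, -0.095]
contact_force: [-1.6, -0.4, 6.6]
gripper_width: 0.2
```

Emit:
arm_command --increments '[[[0, 0, 0], [0, 0, -1], 1], [[0, 0, 0], [0, 0, -2], 1], [[0, 0, 0], [0, 0, -3], 1], [[0, 0, 0], [0, 0, -4], 1], [[0, 0, 0], [0, 0, -4], 1]]'

```text
clock: 8.55
position: [520.6, 194.9, 37.3]
ee_rot: [-0.701, -0.093, 0.701, -0.096]
contact_force: [-2.7, 0.3, 8.6]
gripper_width: 0.0
```

Emit:
arm_command --increments '[[[0, 0, 0], [0, 0, -1], 1], [[0, 0, 0], [0, 0, -2], 1], [[0, 0, 0], [0, 0, -3], 1], [[0, 0, 0], [0, 0, -4], 1], [[0, 0, 0], [0, 0, -4], 1]]'

```text
clock: 9.05
position: [520.6, 194.9, 35.1]
ee_rot: [0.701, 0.093, -0.701, 0.096]
contact_force: [-4.6, -1.3, 11.8]
gripper_width: -0.1
```

Emit:
arm_command --increments '[[[0, 0, 0], [0, 0, -1], 1], [[0, 0, 0], [0, 0, -2], 1], [[0, 0, 0], [0, 0, -3], 1], [[0, 0, 0], [0, 0, -3], 1], [[0, 0, 0], [0, 0, -3], 1]]'

```text
clock: 9.55
position: [520.7, 194.9, 34.3]
ee_rot: [0.701, 0.093, -0.7, 0.096]
contact_force: [-6.0, -1.8, 12.7]
gripper_width: -0.0
```

Force passed 12 N at full travel, well past the 8.9 N click. Releasing upward and away toward the robot, with time to settle.

Emit:
arm_command --increments '[[[0, 0, 0], [0, 0, 6], 1], [[0, 0, 0], [0, 0, 25], 1], [[0, 0, 0], [0, 0, 65], 1], [[0, 0, 0], [0, 0, 110], 1], [[0, 0, 0], [0, 0, 130], 1]]'

```text
clock: 10.05
position: [522.7, 196.0, 168.9]
ee_rot: [0.704, 0.094, -0.698, 0.095]
contact_force: [-0.3, 0.3, 0.3]
gripper_width: 0.2
```

Emit:
arm_command --increments '[[[0, 0, 0], [-45, -15, 0], 1], [[0, 0, 0], [-90, -30, 0], 1], [[0, 0, 0], [-120, -40, 0], 1], [[0, 0, 0], [-120, -40, 0], 1], [[0, 0, 0], [-120, -40, 0], 1]]'

```text
clock: 10.55
position: [402.9, 156.3, 169.7]
ee_rot: [0.704, 0.095, -0.697, 0.095]
contact_force: [0.0, 0.1, -0.3]
gripper_width: 0.1
```

```bash
python3 - <<'E'
from h import *
im,d=imaging.get_image("side"); s=readout.read_state(); print(s["clock"],s["position"],s["contact_force"])
P=cloud("side",d); P0=cloud("side",np.load("side0.npz")["d"]); v,u=np.mgrid[:384,:512]
for k,x,y in(("mush",253,194),("sq",270,220),("bar",288,246),("eye",231,165)):
    m=(np.hypot(u-x,v-y)<4); print(k,np.median(P0[m],0).round(1),np.median(P[m],0).round(1))
cv2.imwrite("pics/side6.png",cv2.resize(im[100:290,150:370],None,fx=3,fy=3))
E
```

```text
10.6 [403.52991279 156.60217192 169.49280438] [ 0.76915052 -0.49423862  0.02725208]
mush [521.7 189.4  76.4] [521.5 188.5  76.5]
sq [543.5 115.3  65.3] [543.6 115.6  65.2]
bar [562.3  43.8  63.6] [562.5  43.9  64.2]
eye [488.4 294.8  82.8] [488.3 294.6  82.7]
```

View pics/side6.png

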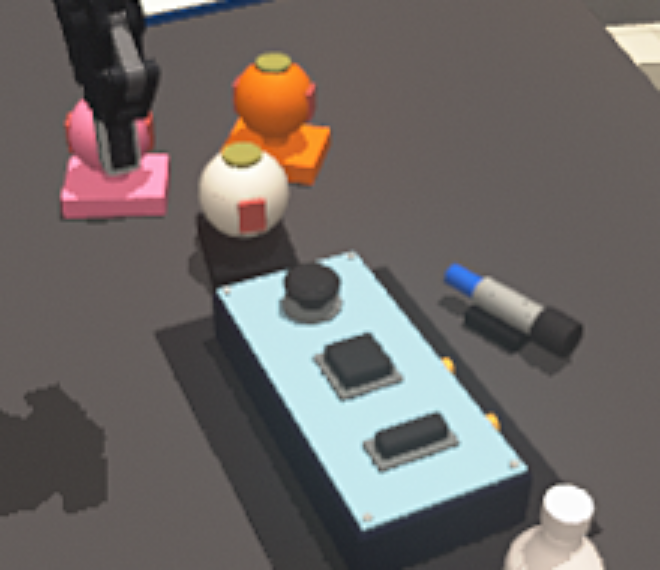

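All three keys are up, the eye at px (231,163) is unmoved, and the gripper hangs free over empty bench.

```bash
python3 -c "from bench import arm; print(arm.job_done())"
```

```text
the job is handed in; nothing more can be done
None
```

I pressed the square key and then the mushroom button, each down past its click point, and let both come back up. I handed the job in at about 10.6 s of the 32 s allowed.

- **Square key:** it went down to its stop, with the force rising from about 2.9 N to 13 N and no further travel. That is past the 2.6 N click.
- **Mushroom button:** it went down to about its full travel at 12.7 N, past the 8.9 N click.
- **Last checks:** by depth, the square key, mushroom, bar key and eye model all stood within about 1 mm of where they started. The bar key was never touched. The gripper was clear of everything, with force readings only at noise level.
- **One disagreement:** the reported tool height read about 36–38 mm lower than the real fingertips, both in the camera depth and at contact with the keys. I therefore set the pressing depth by camera and force instead of the reported height. Sideways positions agreed.
- **Not confirmed:** there was no direct click signal to read. That both keys clicked is inferred from force and travel.

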